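# Secure a perfume bottle for engraving and proof the clamp screw

## Task

Get the cradle with the bottle lying in it ready for engraving: press its flap down until it snaps shut under both catches. Then prove its tight clamp screw: push the torque lever clockwise (seen from above) until its leading edge has reached the long white line on the scale, hold it there for a good second without making the screw itself turn, and let the lever spring back. Leave the empty cradle and everything standing about as they are.

Things in the scene. Friction and masses are not known exactly. Their poses are not given: they have to be found in the camera images.
- cradle: the engraving cradle that holds the lying bottle: aluminium plate 155 x 180 x 12 mm, fixed to the table. Origin on the table, under the middle of the bottle; its x points to the flap's hinge (away from the robot at yaw 0), y along the bottle to its cap, z up. The plate spans x -80 to 75 mm, y -102 to 78 mm. At the front (x -74 mm, y +-38 mm) stand two catch posts 14 mm wide and 60 mm high, with sprung brass catches on top (62 mm high); between them 60 mm are free
- cradle_flap (a joint): the cradle's flap: a flat steel frame 6 mm thick, 90 mm wide, hinged along the cradle's y at its back; 0 = shut (level, over the bottle), grows as it opens, 1.35 = stop. It is sprung open, stiff enough to stay where it starts (0.65 to 1.05). Shutting it: light until 0.1, then the lip rides over the two catches, which takes about 11 N straight down on the front bar, and it snaps to 0 and stays; let go before that it springs back up to some 0.45
- cradle_hinge (a point): on the flap's hinge axis, mid-width, 52 mm above the table (the flap's plane passes through it)
- cradle_pad (a point): middle of the upper face of the flap's solid front bar (30 mm deep, 90 mm wide), 95 mm from the hinge axis; the place to press. 55 mm above the table when shut. Its z is square to the flap
- cradle_screw (a joint): turn of the cradle's vertical clamp screw, clockwise from above positive; at 0 the unloaded lever points along the cradle's -y. It is already tight: it holds up to 1.05 N m either way and slips above that
- cradle_lever (a joint): wind-up of the sprung torque lever against the screw: 0 unloaded, clockwise (tightening) positive, 3.5 N m per rad; springs back when let go. The long white line on the black scale is 0.15 rad (0.53 N m: about 7.5 N, 10.5 mm, at cradle_tip) and the short line past it is 0.30 rad (1.05 N m, where the screw slips): the lever's leading edge comes up to the line. Counter-clockwise it does not spring, it turns the screw directly
- cradle_axis (a point): on the clamp screw's vertical axis, at the lever's mid-height, 62 mm above the table; the screw stands 78 mm to the -y side of the cradle's origin
- cradle_tip (a point): on the centre line of the torque lever, 70 mm from the screw's axis, 62 mm above the table; the place to push. The lever is a level steel bar 10 mm wide and 12 mm high (56 to 68 mm above the table), reaching 84 mm from the axis; beyond 55 mm from the axis nothing is above or below it but, at times, the edge of the 12 mm plate
- cradle_scale (a point): point on the black scale plate that is fixed to the screw, 44 mm from its axis, 52 mm above the table; stays put as long as the screw does
- bottle_mid (a point): the square perfume bottle lying loose in the cradle, cap towards the cradle's +y; glass body 50 x 75 x 32 mm high, brass cap 24 mm; the point is at the middle of the glass body, 28 mm above the table
- spare: a second, identical cradle with no bottle in it; same frame. Leave it alone
- spare_pad (a point): middle of the upper face of the front bar of the spare cradle's open flap
- spare_tip (a point): on the spare cradle's torque lever, 70 mm from its screw's axis
- upright_mid (a point): upright square perfume bottle of clear glass with a brass cap, 36 x 44 x 96 mm high, standing loose near the lever of the cradle to be worked on; the point is at its middle, 48 mm up. Leave alone
- bur_jar_mid (a point): small jar of burs, 40 mm diameter, 50 mm high, standing loose; the point is at its middle, 25 mm up. Leave alone
- tin_center (a point): flat round tin, 56 mm diameter, 22 mm high, loose behind the cradle; the point is at its middle, 11 mm up. Leave alone
- flask_mid (a point): round amber bottle, 48 mm diameter, 95 mm high, standing loose by the spare cradle; the point is at its middle, 48 mm up. Leave alone
- spray_cap_mid (a point): brass bottle cap, 30 mm diameter, 32 mm high, standing loose; the point is at its middle, 16 mm up. Leave alone
- tester_mid (a point): slim upright perfume tester, 28 mm diameter, 72 mm high, standing loose in front of the cradle; the point is at its middle, 36 mm up. Leave alone
- handpiece_mid (a point): slim engraving handpiece lying on its two rubber feet along its own y, 155 x 34 x 27 mm high; the point is 12.5 mm up. Leave alone

How it is judged:
By the outcome, as a careful person would: the job done as asked, in the order asked, and still so for the second after the job is handed in, with the robot touching nothing.
It also fails if it takes over 45 s, if anything falls off the work surface, if the arm or the gripper's body presses on something with over 40 N, if the wrist force passes 120 N, or if a joint passes its speed limit or range.

## Robot

A 6-joint arm with a two-finger parallel gripper is mounted at the origin on the work surface. World frame = base frame: x ahead of the robot, y to its left, z up, the work surface at z = 0. Lengths are in mm, angles in rad, forces in N, time in s.
With the tool pointing down it reaches from about 300 to 775 mm from the base axis. Payload 14.6 kg.
Tool frame: the origin (TCP) lies on the centre line of the jaws, within the pads' length; the fingertips stand manip.finger_overhang ahead of it and the grasp point (between the pads) lies 11 mm behind it (manip.finger_overhang is the distance from the TCP to the fingertips, in mm); y points along the fingers, x is the direction in which the jaws open and shut, and the axes are right-handed (so a half turn about y gives the same grasp; the last joint's range is limited). The gripper opens to 94 mm and grips with 3 to 60 N. Pads are 16 mm wide; open, the fingers measure 119 mm over their backs; the gripper's body (75 mm by 177 mm) begins 78 mm behind the grasp point.
Start: joints at [1.127, 0.3, 1.521, -0, 1.321, -0.067], TCP at [202.367, 511.407, 213.446] pointing down, gripper open.
Joint ranges: [-3.03, 3.03], [-0.79, 2.21], [0.23, 2.52], [-1.04, 4.18], [0, 3.07], [-2.55, 2.55]. Speed limits (rad/s): [2.22, 2.22, 2.57, 3.14, 3.14, 3.14].

## Interface

Orientations are given as [roll, pitch, yaw] about the fixed x, y, z axes, in that order (R = Rz(yaw) Ry(pitch) Rx(roll)).
In Python, from cell import monitor, viewer, ticket, manip gives the robot as it stands.
- The arm moves only by the shell command python3 -m jog 'ROWS' [FORCE]. ROWS is JSON, a list of rows, each an object of numbers: "grip": the finger opening in cm, from 0 to 9.4; "dx", "dy", "dz": the shift along the tool's x, y, z in cm; "spin": the turn about the tool's y in degrees. In form: [{"grip": .., "dx": .., "dy": .., "dz": .., "spin": ..}, ...]. A call has 1 to 20 rows; each row is the pose to reach, as a shift and turn from the pose commanded when the call began, along the tool's axes at that moment; what a row does not reach only later rows make up. A row lasts 1/8 s, in which the tool goes at most 62.5 mm and 10.7 degrees, less where a joint would pass 70% of its speed; a pose out of reach is approached as far as the arm can. A call with a gripper value outside its range is refused whole. The fingers move at their own pace and stop on an object; FORCE is the grip in N (left out, the last holds). Time passes only in rows, so rows that repeat a pose let the fingers close. It gives the time, the measured TCP pose, the force and the opening at its end, in the units of the state.
- monitor.read_state(): the state, without advancing time (a new reading comes with each control period).
- viewer.camera(name): name is "side" or "top" or "wrist"; returns a dict with "color" (384x512x3 uint8, red, green, blue), "vertical_fov" (degrees; the focal length in pixels is half the picture's height over the tangent of half this angle, whatever the lens; pixels are square), "cx", "cy" (the principal point, pixels), "rvec" (rotation vector, rad) and "tvec" (3), from world to camera coordinates, as OpenCV has them. Camera axes: x right, y down, z forward; pixel columns grow to the right and rows downward; lengths in mm; the calibration is good to about 2 mm. A picture is of the moment at which its call begins. There is no depth.
- ticket.sign_off(): hands the job in, once; it reports no verdict.
The state is a dict: "clock": time; "joints": joint angles; "qd": joint speeds; "effort": joint torques, N m; "eef_pos": TCP position; "eef_rot": TCP orientation; "wrist_force": force on the tool from outside, world axes, zero at the start; "moment": the same for the moment, N m; "finger_gap": finger opening in mm.
Only numpy, scipy, OpenCV 4.12 (cv2) and the standard library are available. Lean on these libraries where they do the work, as an engineer would, in place of code of your own. Each camera call takes 0.05 s, during which the arm holds its last target. There are 200 camera calls.

## Working session

There is one attempt and no reset: what is moved stays moved. The work goes in short steps, Python scripts to look and compute and a shell command to move; the robot and the scene stay as the last step left them, time stands still between calls to the robot, and variables do not carry over. Pictures are saved under pics/ and viewed, about 8 in all and at most 12, crops included, and the job is handed in when it is done.

```bash
ls; mkdir -p pics; cat > h.py <<'E'
import numpy as np, cv2
from cell import monitor, viewer, ticket, manip
from scipy.spatial.transform import Rotation as R
def cam(n,save=None):
    c=viewer.camera(n)
    if save: cv2.imwrite('pics/'+save,c['color'][:,:,::-1])
    c['Rm']=R.from_rotvec(np.ravel(c['rvec'])).as_matrix(); c['t']=np.ravel(c['tvec'])
    c['f']=c['color'].shape[0]/2/np.tan(np.radians(c['vertical_fov'])/2)
    return c
def ray(c,u,v):
    d=np.array([(u-c['cx'])/c['f'],(v-c['cy'])/c['f'],1.])
    return -c['Rm'].T@c['t'], c['Rm'].T@d
def onz(c,u,v,z):
    o,d=ray(c,u,v); return o+d*(z-o[2])/d[2]
def proj(c,p):
    q=c['Rm']@np.asarray(p,float)+c['t']; return np.array([c['f']*q[0]/q[2]+c['cx'],c['f']*q[1]/q[2]+c['cy']])
E
python3 - <<'E'
from h import *
import pickle
s=monitor.read_state(); print(s, manip.finger_overhang)
d={}
for n in('top','side','wrist'):
    c=cam(n); d[n]=c; print(n,c['f'],c['cx'],c['cy'],-c['Rm'].T@c['t'],c['Rm'][2])
    cv2.imwrite(f'pics/{n}0.png',c['color'][:,:,::-1])
pickle.dump(d,open('c0.pkl','wb'))
E
```

```text
pics
{'clock': 0.0, 'joints': array([ 1.12739733e+00,  3.00470430e-01,  1.52159192e+00, -3.63109271e-05,
        1.32068396e+00, -6.66212083e-02]), 'qd': array([-0.00066684, -0.00134574, -0.00050718,  0.00041129,  0.0006814 ,
       -0.00031939]), 'effort': array([ 2.44568961e-03, -5.31792426e+01, -3.52738631e+01,  7.09601655e-02,
        2.43238185e-02, -9.08681454e-05]), 'eef_pos': array([202.2720387 , 511.18079933, 212.88210254]), 'eef_rot': array([-1.57075462e+00,  1.15344711e-03,  1.19402757e+00]), 'wrist_force': array([-0.53067457, -1.43620727, -0.36958855]), 'moment': array([-0.00892498, -0.01798746,  0.00142768]), 'finger_gap': 94.13266274512121} 8.0
top 415.2205729735143 250.34475274004947 190.9018376113679 [ 362.21129711  -18.41096555 1198.65986595] [ 0.2033196  -0.02294503 -0.97884354]
side 467.61864358868934 257.6726838591435 192.82312312274462 [  97.76836022 -645.54940982  671.66744167] [ 0.50066792  0.63205305 -0.59147322]
wrist 268.80985588724053 253.50786066976644 192.7938638694698 [132.15957717 538.72257442 384.13500277] [ 0.23917992 -0.09472084 -0.9663441 ]
```

View pics/top0.png

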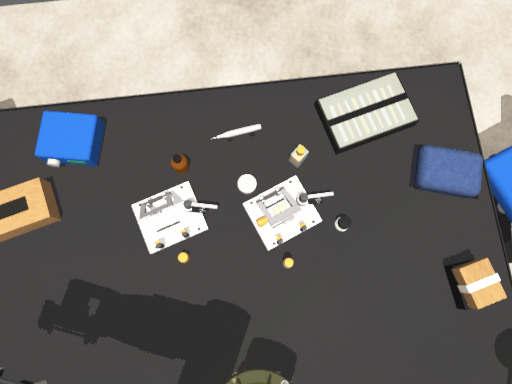

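View pics/side0.png

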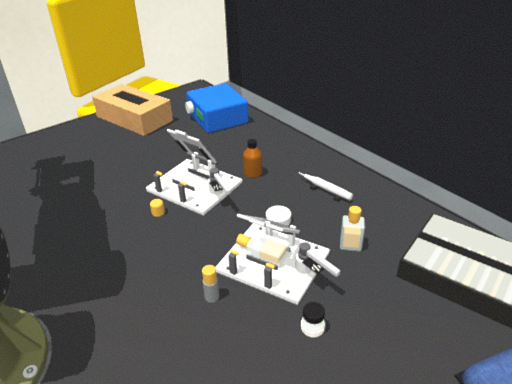

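The top view shows the bottle cradle at about (283,212), with its cap on the left at (263,221) and its lever tip at (332,195). The spare is at (170,216) and the upright bottle at (300,155). The side view shows the flap half open at about (268,224). Next I'll measure the plates.

```bash
python3 - <<'E'
from h import *
import pickle
d=pickle.load(open('c0.pkl','rb'))
c=d['top']; im=c['color']
g=im.min(axis=2)
m=(g>130).astype(np.uint8)
m[:165]=0;m[260:]=0;m[:,:235]=0;m[:,345:]=0
m=cv2.morphologyEx(m,cv2.MORPH_CLOSE,np.ones((5,5)))
cs=max(cv2.findContours(m,0,2)[0],key=cv2.contourArea)
# remove lever via opening
m2=cv2.morphologyEx(cv2.drawContours(np.zeros_like(m),[cs],-1,1,-1),cv2.MORPH_OPEN,np.ones((15,15)))
cs=max(cv2.findContours(m2,0,2)[0],key=cv2.contourArea)
b=cv2.boxPoints(cv2.minAreaRect(cs)); print(b)
for p in b: print(onz(c,*p,12))
a=cv2.resize(im[160:275,235:350],None,fx=5,fy=5,interpolation=cv2.INTER_CUBIC)
cv2.imwrite('pics/topc.png',a[:,:,::-1])
im=d['side']['color']
a=cv2.resize(im[190:345,190:390],None,fx=4,fy=4*.95,interpolation=cv2.INTER_CUBIC)[:600]
cv2.imwrite('pics/sidec.png',a[:,:,::-1])
E
```

```text
[[241.00003 200.00002]
 [297.80002 171.60002]
 [323.00003 222.00002]
 [266.20004 250.40001]]
[584.88955621 -16.21760259  12.        ]
[ 650.82597796 -191.76611298   12.        ]
[ 494.58538839 -243.56609834   12.        ]
[432.44327302 -71.62198888  12.        ]
```

View pics/topc.png

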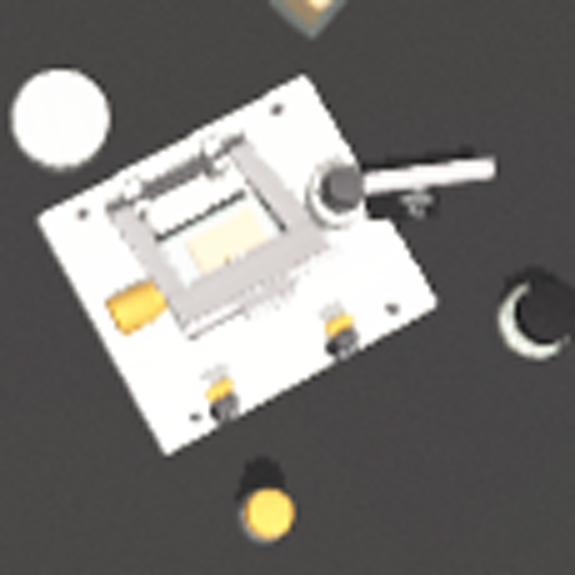

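View pics/sidec.png

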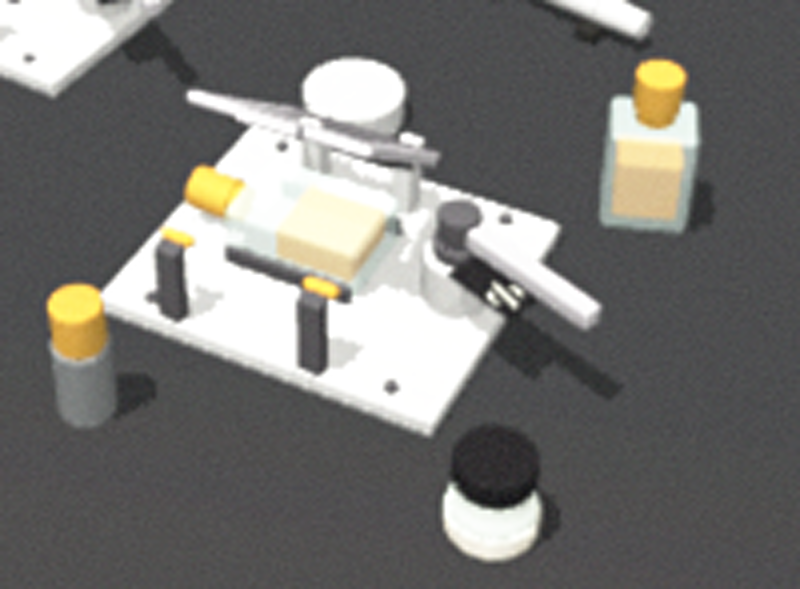

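```bash
cat > m.py <<'E'
from h import *
import pickle
d=pickle.load(open('c0.pkl','rb')); T=d['top'];S=d['side']
t=lambda x,y:(235+(x+.5)/5-.5,160+(y+.5)/5-.5)
s=lambda x,y:(190+(x+.5)/4-.5,190+(y+.5)/3.8-.5)
# plate corners: local -> top-crop px, side-crop px (top face z=12)
L=np.array([[75,78],[75,-102],[-80,-102],[-80,78]],float)
tp=[(40,215),(305,75),(436,300),(168,455)]
W=np.array([onz(T,*t(*p),12)[:2] for p in tp])
sp={1:(560,228),2:(432,430),3:(103,308)}
for k,p in sp.items(): print('side',k,onz(S,*s(*p),12)[:2],'top',W[k])
def fit(L,W):
    a,b=L-L.mean(0),W-W.mean(0)
    y=np.arctan2((a[:,0]*b[:,1]-a[:,1]*b[:,0]).sum(),(a*b).sum())
    M=np.array([[np.cos(y),-np.sin(y)],[np.sin(y),np.cos(y)]])
    o=W.mean(0)-M@L.mean(0); return y,M,o,(W-(L@M.T+o))
y,M,o,r=fit(L,W); print('yaw',y,'o',o,'res',r.round(1).tolist())
Ls=L[[1,2,3]];Ws=np.array([onz(S,*s(*sp[k]),12)[:2] for k in(1,2,3)])
print('side fit',fit(Ls,Ws)[0],fit(Ls,Ws)[2],fit(Ls,Ws)[3].round(1).tolist())
def tri(p,q):
    o1,d1=ray(T,*t(*p));o2,d2=ray(S,*s(*q))
    k=np.linalg.lstsq(np.c_[d1,-d2],o2-o1,rcond=None)[0]
    a,b=o1+k[0]*d1,o2+k[1]*d2; return (a+b)/2,np.linalg.norm(a-b)
def loc(w): return np.r_[M.T@(np.asarray(w)[:2]-o),w[2:]].round(1)
for n,p,q in [('flapFL',(192,337),(190,96)),('flapFR',(327,250),(437,158)),('levertip',(494,167),(590,318)),('axis',(340,183),(460,215)),('catchL',(220,392),(177,238)),('catchR',(341,328),(321,287))]:
    w,e=tri(p,q); print(n,w.round(1),'gap',e.round(1),'local',loc(w))
for n,p,z in [('hingeL',(132,187),56),('hingeR',(212,148),56),('lever end',(495,167),68),('lever e2',(375,182),68),('axis',(340,186),75),('upright cap',(300,-25),96),('catchL',(220,390),62),('catchR',(341,328),62),('jar',(540,310),50),('tester',(268,513),72)]:
    w=onz(T,*t(*p),z); print(n,w.round(1),loc(w))
E
python3 m.py
```

```text
side 1 [ 643.9566135  -187.83587831] top [ 642.52021449 -184.0995473 ]
side 2 [ 499.26621986 -247.31888287] top [ 501.84826445 -241.15811268]
side 3 [431.615704   -85.79881963] top [431.25106176 -77.18807637]
yaw 0.38792424434973066 o [ 535.8648714  -118.55975156] res [[1.0, -2.0], [-1.4, 0.5], [1.5, 2.1], [-1.1, -0.6]]
side fit 0.40286755822890274 [ 534.54472756 -123.90538327] [[0.4, 0.5], [-1.7, 1.8], [1.2, -2.3]]
flapFL [484.7 -91.9 127.1] gap 3.1 local [-37.3  44.  127.1]
flapFR [ 537.9 -179.5  110.8] gap 35.4 local [-21.2 -57.2 110.8]
levertip [ 566.4 -274.7   64.1] gap 0.8 local [ -30.8 -156.1   64.1]
axis [ 567.6 -188.5   67. ] gap 3.5 local [  2.9 -76.7  67. ]
catchL [ 460.8 -108.1   58.8] gap 3.3 local [-65.5  38.1  58.8]
catchR [ 488.7 -179.1   60.7] gap 4.9 local [-66.5 -38.2  60.7]
hingeL [578.9 -72.9  56. ] [57.1 26.  56. ]
hingeR [ 596.  -120.3   56. ] [ 55.  -24.3  56. ]
lever end [ 565.3 -274.2   68. ] [ -31.6 -155.2   68. ]
lever e2 [ 564.3 -206.7   68. ] [ -7.  -92.3  68. ]
axis [ 563. -186.   75.] [ -0.4 -72.7  75. ]
upright cap [ 679.4 -177.3   96. ] [ 110.7 -108.6   96. ]
catchL [ 460.1 -107.2   62. ] [-65.8  39.2  62. ]
catchR [ 486.5 -177.6   62. ] [-68.1 -36.   62. ]
jar [ 485.4 -290.7   50. ] [-111.9 -140.3   50. ]
tester [ 391.2 -123.7   72. ] [-135.8   50.    72. ]
```

```bash
cat > go.py <<'E'
from h import *
import sys
O=np.array([535.,-120.5]);Y=0.395
def l2w(x,y): return O+np.array([np.cos(Y)*x-np.sin(Y)*y,np.sin(Y)*x+np.cos(Y)*y])
def w2l(p): q=np.asarray(p)[:2]-O; return np.array([np.cos(Y)*q[0]+np.sin(Y)*q[1],-np.sin(Y)*q[0]+np.cos(Y)*q[1]])
def go(p,yaw=None):
    s=monitor.read_state(); Rt=R.from_euler('xyz',s['eef_rot'])
    d=Rt.inv().apply(np.asarray(p,float)-s['eef_pos'])/10
    sp=0 if yaw is None else np.degrees((s['eef_rot'][2]-yaw))
    print('to',np.round(p,1),'dx dy dz',d.round(2),'spin',round(sp,1))
E
python3 -c "
from go import *
go([*l2w(-26,0),190],-1.176)"
```

```text
to [ 511.  -130.5  190. ] dx dy dz [-48.31   2.34 -52.32] spin 135.8
```

```bash
python3 -m jog '[{"grip":0,"dx":-48.3,"dy":2.3,"dz":-52.3,"spin":135.8},{"grip":0,"dx":-48.3,"dy":2.3,"dz":-52.3,"spin":135.8},{"grip":0,"dx":-48.3,"dy":2.3,"dz":-52.3,"spin":135.8},{"grip":0,"dx":-48.3,"dy":2.3,"dz":-52.3,"spin":135.8},{"grip":0,"dx":-48.3,"dy":2.3,"dz":-52.3,"spin":135.8},{"grip":0,"dx":-48.3,"dy":2.3,"dz":-52.3,"spin":135.8},{"grip":0,"dx":-48.3,"dy":2.3,"dz":-52.3,"spin":135.8},{"grip":0,"dx":-48.3,"dy":2.3,"dz":-52.3,"spin":135.8},{"grip":0,"dx":-48.3,"dy":2.3,"dz":-52.3,"spin":135.8},{"grip":0,"dx":-48.3,"dy":2.3,"dz":-52.3,"spin":135.8},{"grip":0,"dx":-48.3,"dy":2.3,"dz":-52.3,"spin":135.8},{"grip":0,"dx":-48.3,"dy":2.3,"dz":-52.3,"spin":135.8},{"grip":0,"dx":-48.3,"dy":2.3,"dz":-52.3,"spin":135.8},{"grip":0,"dx":-48.3,"dy":2.3,"dz":-52.3,"spin":135.8},{"grip":0,"dx":-48.3,"dy":2.3,"dz":-52.3,"spin":135.8},{"grip":0,"dx":-48.3,"dy":2.3,"dz":-52.3,"spin":135.8},{"grip":0,"dx":-48.3,"dy":2.3,"dz":-52.3,"spin":135.8},{"grip":0,"dx":-48.3,"dy":2.3,"dz":-52.3,"spin":135.8},{"grip":0,"dx":-48.3,"dy":2.3,"dz":-52.3,"spin":135.8}]' 40
python3 - <<'E'
from go import *
import pickle
c=cam('wrist');pickle.dump(c,open('w1.pkl','wb'));print(-c['Rm'].T@c['t'],c['f'])
cv2.imwrite('pics/w1.png',cv2.resize(c['color'],None,fx=1.5,fy=1.5,interpolation=cv2.INTER_CUBIC)[:,:,::-1])
E
```

```text
clock: 2.52
eef_pos: [511.0, -130.1, 190.5]
eef_rot: [-1.571, -0.0, -1.176]
wrist_force: [0.4, -0.5, -0.8]
finger_gap: 0.5
[ 579.24553131 -101.50247841  361.64859221] 268.80985588724053
```

View pics/w1.png

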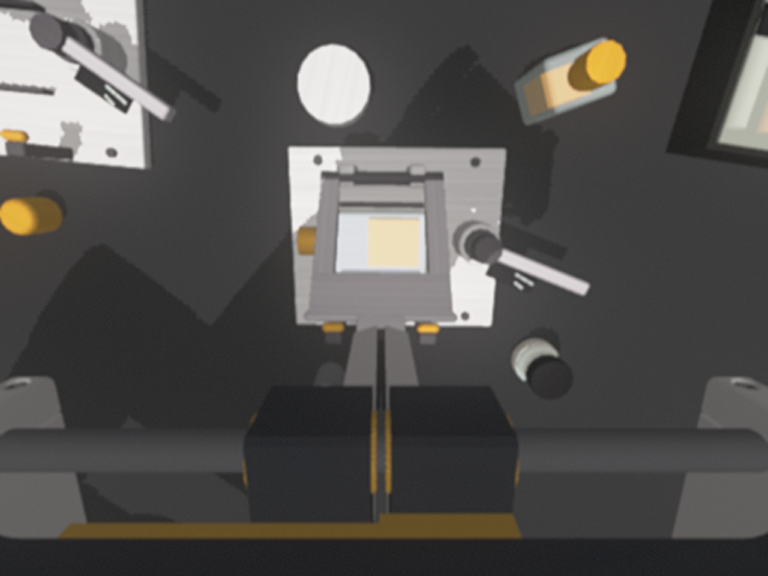

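```bash
cat >> go.py <<'E'
E
python3 - <<'E'
from go import *
import pickle
c=pickle.load(open('w1.pkl','rb')); u=lambda x,y:((x+.5)/1.5-.5,(y+.5)/1.5-.5)
for n,p,z in [('plBL',(289,147),12),('plBR',(506,149),12),('plFR',(492,326),12),('plFL',(296,324),12),('catchL',(333,328),62),('catchR',(428,328),62),('hinge rod',(383,179),52),('axis top',(484,246),75),('lever end',(588,290),68),('lever end low',(588,290),62),('lever in',(505,257),68),('upright cap',(606,62),96),('jar',(549,377),50)]:
    w=onz(c,*u(*p),z); print(n,w.round(1),'loc',w2l(w).round(1))
h=w2l(onz(c,*u(383,179),52))[0]
for v in (319,322):
  o,dd=ray(c,*u(381,v)); 
  for k in np.linspace(.1,2,4000)*1:
    w=o+dd*k*200
    if w[2]<170 and abs(np.hypot(w2l(w)[0]-h,w[2]-52)-110)<.3: print(v,'front edge',w2l(w).round(1),w[2].round(1),'th',np.arctan2(w[2]-52,h-w2l(w)[0]).round(3));break
E
```

```text
plBL [576.  -21.3  12. ] loc [76.  75.8]
plBR [ 643.1 -186.2   12. ] loc [  74.5 -102.3]
plFR [ 500.7 -245.1   12. ] loc [ -79.6 -101.8]
plFL [433.1 -78.2  12. ] loc [-77.8  78.3]
catchL [ 462.1 -109.6   62. ] loc [-63.1  38.1]
catchR [ 491.  -178.7   62. ] loc [-63.  -36.8]
hinge rod [ 582.  -102.1   52. ] loc [50.4 -1.1]
axis top [ 567.  -186.6   75. ] loc [  4.1 -73.3]
lever end [ 566.9 -275.9   68. ] loc [ -30.3 -155.7]
lever end low [ 566.7 -279.4   62. ] loc [ -31.9 -158.9]
lever in [ 565.3 -206.6   68. ] loc [ -5.2 -91.1]
upright cap [ 694.2 -198.1   96. ] loc [ 117.  -132.9]
jar [ 486.8 -294.8   50. ] loc [-111.6 -142.3]
319 front edge [-34.8   0.3] 122.0 th 0.688
322 front edge [-38.5   0.3] 117.3 th 0.634
```

The wrist view confirms the cradle pose to about 2 mm and shows the closed fingertips square above the flap's front bar at (380,320). Next I press along the arc, first to just before the catches.

```bash
python3 -m jog '[{"grip":0,"dy":3,"dz":0.3},{"grip":0,"dy":5.8,"dz":0.55},{"grip":0,"dy":6.4,"dz":0.5},{"grip":0,"dy":7.2,"dz":0},{"grip":0,"dy":8,"dz":-0.5},{"grip":0,"dy":8.9,"dz":-0.95},{"grip":0,"dy":9.8,"dz":-1.3},{"grip":0,"dy":10.5,"dz":-1.5},{"grip":0,"dy":11.2,"dz":-1.7},{"grip":0,"dy":11.6,"dz":-1.75},{"grip":0,"dy":11.6,"dz":-1.75}]'; python3 -m jog '[{"grip":0,"dy":0.4,"dz":-0.05},{"grip":0,"dy":0.7,"dz":-0.08},{"grip":0,"dy":0.9,"dz":-0.08}]'
```

```text
validation failed for argument at $[0]...
validation failed for argument at $[0]...
```

```bash
python3 -m jog '[{"grip":0,"dx":0,"dy":3,"dz":0.3,"spin":0},{"grip":0,"dx":0,"dy":5.8,"dz":0.55,"spin":0},{"grip":0,"dx":0,"dy":6.4,"dz":0.5,"spin":0},{"grip":0,"dx":0,"dy":7.2,"dz":0,"spin":0},{"grip":0,"dx":0,"dy":8,"dz":-0.5,"spin":0},{"grip":0,"dx":0,"dy":8.9,"dz":-0.95,"spin":0},{"grip":0,"dx":0,"dy":9.8,"dz":-1.3,"spin":0},{"grip":0,"dx":0,"dy":10.5,"dz":-1.5,"spin":0},{"grip":0,"dx":0,"dy":11.2,"dz":-1.7,"spin":0},{"grip":0,"dx":0,"dy":11.6,"dz":-1.75,"spin":0},{"grip":0,"dx":0,"dy":11.6,"dz":-1.75,"spin":0}]' 40
```

```text
clock: 3.95
eef_pos: [494.6, -136.9, 74.1]
eef_rot: [-1.571, 0.0, -1.176]
wrist_force: [0.2, -0.3, 0.3]
finger_gap: 0.2
```

```bash
python3 -m jog '[{"grip":0,"dx":0,"dy":0.3,"dz":-0.03,"spin":0},{"grip":0,"dx":0,"dy":0.5,"dz":-0.06,"spin":0},{"grip":0,"dx":0,"dy":0.5,"dz":-0.06,"spin":0}]'; python3 - <<'E'
from go import *
c=cam('side'); a=cv2.resize(c['color'][190:345,190:390],None,fx=3.5,fy=3.5,interpolation=cv2.INTER_CUBIC)
cv2.imwrite('pics/s2.png',a[:,:,::-1])
E
```

```text
clock: 4.32
eef_pos: [494.5, -137.2, 70.3]
eef_rot: [-1.57, -0.001, -1.176]
wrist_force: [-4.2, 2.2, 10.6]
finger_gap: 0.4
```

View pics/s2.png

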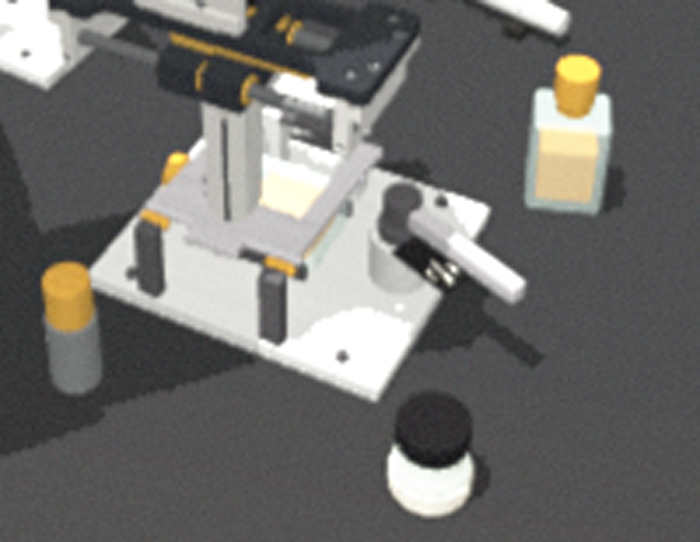

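The fingertips are on the front bar at (230,215), and the lip is on the catches at (155,220) and (285,262). The force is 10.6 N, so I'll push on through the snap.

```bash
python3 -m jog '[{"grip":0,"dx":0,"dy":0.3,"dz":-0.02,"spin":0},{"grip":0,"dx":0,"dy":0.6,"dz":-0.04,"spin":0},{"grip":0,"dx":0,"dy":0.8,"dz":-0.05,"spin":0},{"grip":0,"dx":0,"dy":0.8,"dz":-0.05,"spin":0}]'
```

```text
clock: 4.88
eef_pos: [494.0, -137.4, 62.8]
eef_rot: [-1.57, -0.001, -1.176]
wrist_force: [-7.5, 2.7, 21.2]
finger_gap: 0.2
```

```bash
python3 -m jog '[{"grip":0,"dx":0,"dy":0.15,"dz":-0.05,"spin":0},{"grip":0,"dx":0,"dy":0.15,"dz":-0.05,"spin":0},{"grip":0,"dx":0,"dy":-2,"dz":0,"spin":0},{"grip":0,"dx":0,"dy":-6,"dz":0,"spin":0},{"grip":0,"dx":0,"dy":-10,"dz":0,"spin":0},{"grip":0,"dx":0,"dy":-10,"dz":0,"spin":0},{"grip":0,"dx":0,"dy":-10,"dz":0,"spin":0}]'
python3 - <<'E'
from go import *
import pickle
d={n:cam(n) for n in('wrist','side')};pickle.dump(d,open('d3.pkl','wb'))
cr=lambda n,a,b,e,f,k:cv2.resize(d[n]['color'][a:b,e:f],None,fx=k,fy=k,interpolation=cv2.INTER_CUBIC)
A=cr('wrist',80,250,170,420,1.7647*1.0);B=cr('side',200,345,190,390,1)
A=cr('wrist',70,250,170,420,1.6);B=cr('side',200,345,210,370,2.5)
h=max(A.shape[0],B.shape[0]);P=lambda x:np.pad(x,((0,h-x.shape[0]),(0,0),(0,0)))
cv2.imwrite('pics/p3.png',np.hstack([P(A),P(B)])[:,:,::-1]);print(A.shape,B.shape)
E
```

```text
clock: 5.75
eef_pos: [493.4, -137.2, 160.5]
eef_rot: [-1.572, 0.001, -1.176]
wrist_force: [-0.1, 0.2, 0.4]
finger_gap: 0.6
(288, 400, 3) (362, 400, 3)
```

View pics/p3.png

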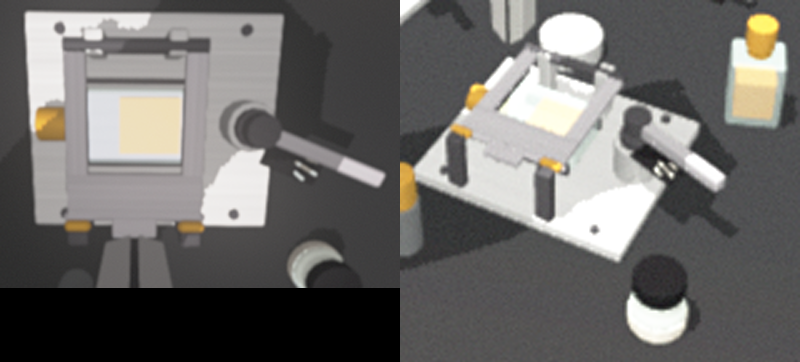

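The flap is level, with its lip under both brass catches. The lever and screw are undisturbed. Next, the lever.

```bash
python3 -c "
from go import *
go([596,-264,160],-1.70);go([596,-264,60],-1.70)"
```

```text
to [ 596 -264  160] dx dy dz [15.66 -0.02  4.61] spin 30.0
to [ 596 -264   60] dx dy dz [15.67  9.98  4.62] spin 30.0
```

```bash
python3 -m jog '[{"grip":0,"dx":5,"dy":0,"dz":1.5,"spin":10},{"grip":0,"dx":10,"dy":0,"dz":3,"spin":20},{"grip":0,"dx":15.7,"dy":0,"dz":4.6,"spin":30},{"grip":0,"dx":15.7,"dy":0,"dz":4.6,"spin":30},{"grip":0,"dx":15.7,"dy":0,"dz":4.6,"spin":30},{"grip":0,"dx":15.7,"dy":4,"dz":4.6,"spin":30},{"grip":0,"dx":15.7,"dy":8,"dz":4.6,"spin":30},{"grip":0,"dx":15.7,"dy":10,"dz":4.6,"spin":30},{"grip":0,"dx":15.7,"dy":10,"dz":4.6,"spin":30},{"grip":0,"dx":15.7,"dy":10,"dz":4.6,"spin":30}]'
python3 - <<'E'
from go import *
print(monitor.read_state()['wrist_force'])
go([582,-263,60]);go([575,-263.3,60]); go([568.9,-263.6,60])
c=cam('wrist'); print(proj(c,[596,-264,52]),proj(c,[566,-262,68]))
cv2.imwrite('pics/w4.png',cv2.resize(c['color'],None,fx=1.4,fy=1.4,interpolation=cv2.INTER_CUBIC)[:,:,::-1])
E
```

```text
clock: 7.1
eef_pos: [597.3, -264.7, 63.3]
eef_rot: [-1.568, -0.001, -1.699]
wrist_force: [0.6, -0.2, 1.0]
finger_gap: -0.0
[ 0.55274157 -0.24340103  0.95483182]
to [ 582 -263   60] dx dy dz [ 0.03  0.33 -1.54] spin 0
to [ 575.  -263.3   60. ] dx dy dz [ 0.15  0.33 -2.23] spin 0
to [ 568.9 -263.6   60. ] dx dy dz [ 0.26  0.33 -2.83] spin 0
[252.60389434 228.4054739 ] [255.20125755 277.21640295]
```

View pics/w4.png

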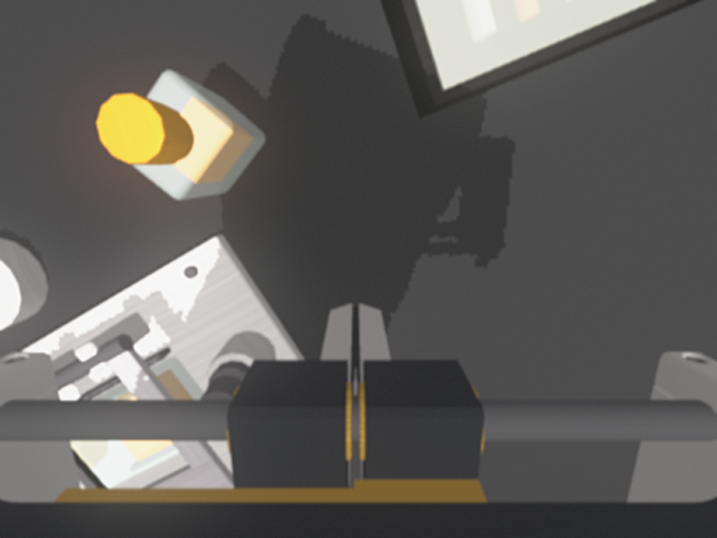

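The wrist camera shows the closed fingers at (355,310), clear of the upright bottle at (200,140). The gripper hides the lever, so I'll use the side camera for it. I'll push in steps with the force reading.

```bash
python3 -m jog '[{"grip":0,"dx":0,"dy":0,"dz":-0.5,"spin":0},{"grip":0,"dx":0,"dy":0,"dz":-1,"spin":0},{"grip":0,"dx":0,"dy":0,"dz":-1.4,"spin":0},{"grip":0,"dx":0,"dy":0,"dz":-1.6,"spin":0},{"grip":0,"dx":0,"dy":0,"dz":-1.6,"spin":0},{"grip":0,"dx":0,"dy":0,"dz":-1.6,"spin":0}]'; python3 -m jog '[{"grip":0,"dx":0,"dy":0,"dz":-0.1,"spin":0},{"grip":0,"dx":0,"dy":0,"dz":-0.2,"spin":0},{"grip":0,"dx":0,"dy":0,"dz":-0.3,"spin":0},{"grip":0,"dx":0,"dy":0,"dz":-0.3,"spin":0}]'
```

```text
clock: 7.9
eef_pos: [580.9, -262.6, 61.6]
eef_rot: [-1.57, -0.0, -1.7]
wrist_force: [1.1, -0.7, 0.9]
finger_gap: 0.5
clock: 8.4
eef_pos: [577.8, -262.2, 61.5]
eef_rot: [-1.57, -0.0, -1.7]
wrist_force: [3.5, -2.1, 1.1]
finger_gap: 0.4
```

```bash
python3 -m jog '[{"grip":0,"dx":0,"dy":0,"dz":-0.15,"spin":0},{"grip":0,"dx":0,"dy":0,"dz":-0.3,"spin":0},{"grip":0,"dx":0,"dy":0,"dz":-0.45,"spin":0},{"grip":0,"dx":0,"dy":0,"dz":-0.45,"spin":0}]';python3 - <<'E'
from go import *
import pickle
c=cam('side'); d=cam('top');pickle.dump((c,d),open('l5.pkl','wb'))
print(monitor.read_state()['wrist_force'])
k=lambda c,a,b,e,f,s:cv2.resize(c['color'][a:b,e:f],None,fx=s,fy=s,interpolation=cv2.INTER_CUBIC)
o=pickle.load(open('c0.pkl','rb'))
cv2.imwrite('pics/s5.png',np.hstack([k(c,235,285,290,345,7),k(o['side'],235,285,290,345,7)])[:,:,::-1])
E
```

```text
clock: 8.9
eef_pos: [573.5, -261.9, 61.7]
eef_rot: [-1.57, -0.001, -1.7]
wrist_force: [5.1, -4.4, -1.2]
finger_gap: 0.1
[ 4.82770028 -5.02753674  0.08042193]
```

View pics/s5.png

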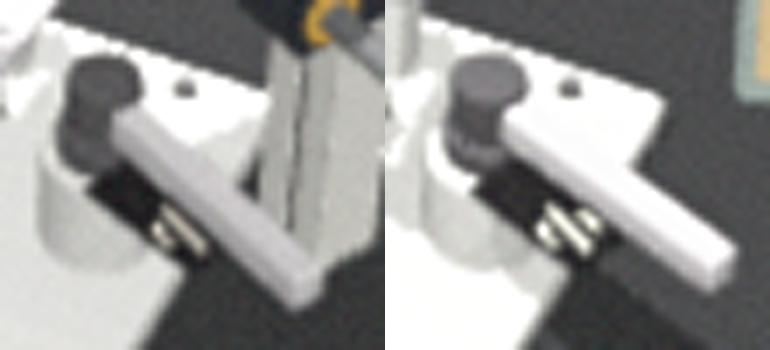

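```bash
python3 -m jog '[{"grip":0,"dx":0,"dy":0,"dz":-0.15,"spin":0},{"grip":0,"dx":0,"dy":0,"dz":-0.3,"spin":0},{"grip":0,"dx":0,"dy":0,"dz":-0.4,"spin":0},{"grip":0,"dx":0,"dy":0,"dz":-0.4,"spin":0}]';python3 - <<'E'
from go import *
import pickle
c=cam('side'); d=cam('top');pickle.dump((c,d),open('l6.pkl','wb'))
s=monitor.read_state();print(s['wrist_force'],s['moment'])
o=pickle.load(open('c0.pkl','rb'))
ax=np.array([565,-192.5])
for c,p in [(o['side'],[(738-385,248),(705-385,278)]),(pickle.load(open('l5.pkl','rb'))[0],[(323,270),(288,292)])]:
    w=np.mean([onz(c,290+(x+.5)/7-.5,235+(y+.5)/7-.5,68)[:2] for x,y in p],0); print(w,np.hypot(*(w-ax)),np.arctan2(*(w-ax)[::-1]))
k=lambda c,a,b,e,f,s:cv2.resize(c['color'][a:b,e:f],None,fx=s,fy=s,interpolation=cv2.INTER_CUBIC)
cv2.imwrite('pics/s6.png',np.hstack([k(c,235,285,290,345,7) for c in (cam('side'),)]+[k(d,175,215,295,345,7)[:350]]+[] if False else [k(cam('side'),235,285,290,345,7)])[:,:,::-1])
E
```

```text
clock: 9.5
eef_pos: [570.1, -261.6, 61.9]
eef_rot: [-1.568, -0.001, -1.7]
wrist_force: [7.9, -6.5, -1.6]
finger_gap: 0.3
[ 9.8021616  -6.23395733 -1.19375063] [-1.15122285 -1.54235978 -0.08319968]
[ 566.5552634  -275.88082571] 83.39532925119522 -1.5521459589336937
[ 556.06659884 -275.14593926] 83.12735369195617 -1.6784707095993352
```

View pics/s6.png

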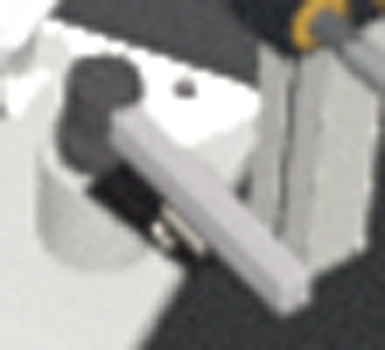

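```bash
python3 - <<'E'
from go import *
import pickle
ax=np.array([565,-192.5]);s6=pickle.load(open('l6.pkl','rb'))[0];o=pickle.load(open('c0.pkl','rb'))['side']
w=np.mean([onz(s6,290+(x+.5)/7-.5,235+(y+.5)/7-.5,68)[:2] for x,y in [(310,270),(274,295)]],0);print(w,np.hypot(*(w-ax)),np.arctan2(*(w-ax)[::-1]))
px=lambda r,off,a,z:tuple((7*(proj(o,[*(ax+r*np.array([np.cos(a),np.sin(a)])+off*np.array([np.sin(a),-np.cos(a)])),z])-[289.5,234.5])-.5).round(0))
a0=-1.552
for t in(.15,.3): print(t,[px(r,5,a0-t,52) for r in(38,44,50,56)])
# lever outlines: lever mask edges, same in both pics
def edge(c):
    g=cv2.resize(c['color'],None,fx=4,fy=4,interpolation=cv2.INTER_CUBIC).astype(int)
    return g
for n,c in(('c0',o),('s6',s6)):
    # scale-line blob: bright pixels on black scale
    im=c['color'][262:274,308:324].min(2); print(n); print(im)
E
```

```text
[ 553.12147509 -273.32527799] 81.69348147625934 -1.7167172051664183
0.15 [(np.float64(171.0), np.float64(228.0)), (np.float64(185.0), np.float64(242.0)), (np.float64(199.0), np.float64(256.0)), (np.float64(213.0), np.float64(270.0))]
0.3 [(np.float64(151.0), np.float64(234.0)), (np.float64(162.0), np.float64(249.0)), (np.float64(173.0), np.float64(264.0)), (np.float64(184.0), np.float64(280.0))]
c0
[[ 47  43  48  46  48  41  41  66 122 177 188 197 206 228 247 253]
 [ 46  43  45  42  45  66  47  40  51 112 148 179 188 199 221 239]
 [ 48  50  47  43  64 157 116  62  31  59 102 127 171 189 195 211]
 [ 45  50  43  38  69 169 228 145  71 131 192 150 124 171 186 193]
 [ 57  45  45  58 133 133 210 232 139 111 180 249 161 116 151 182]
 [113  69  41 115 255 170 124 206 231 141 108 196 159  83  84 130]
 [166 129  69  96 237 192 102 124 207 229 139  91  99  61  44  68]
 [186 171 123  86 128 189 153  86 122 209 238 131  60  47  38  45]
 [186 179 164 153 125 131 112  64  57 128 203 126  53  51  54  63]
 [181 180 182 195 184 136  78  47  36  58 111  73  49  67  69  76]
 [185 184 197 211 208 190 15
[... 214 characters left out ...]
 173 191 197 201 201 206 181]
 [ 31  33  39  27  41 106 121 147 158 160 170 190 198 199 201 199]
 [ 27  36  33  29  47 120 155 132 146 158 160 174 191 201 199 203]
 [ 51  31  33  40  93  88 142 158 132 149 154 161 175 190 195 201]
 [120  65  32  79 185 114  88 143 158 132 149 155 161 174 195 198]
 [176 139  79  66 164 136  71  86 142 156 136 148 156 161 173 193]
 [194 177 128  85  95 149 122  60  86 148 161 124 148 159 159 173]
 [197 187 172 165 126 116  90  47  40  92 141 100 107 151 162 161]
 [191 185 190 204 195 132  78  37  25  42  80  61  57 107 149 157]
 [194 194 210 220 218 199 158  97  43  35  37  40  46  64 110 153]
 [209 208 218 222 222 223 205 162  84  41  42  48  44  52  65 109]]
```

The estimates put the wind-up at 0.165 to 0.2 rad: lever end 0.165, edge against the line about 0.18, force about 0.2. The scale lines have not moved, so the screw hasn't turned. I'll add 1 mm for margin and hold 1.6 s.

```bash
python3 -m jog '[{"grip":0,"dx":0,"dy":0,"dz":-0.1,"spin":0},{"grip":0,"dx":0,"dy":0,"dz":-0.1,"spin":0},{"grip":0,"dx":0,"dy":0,"dz":-0.1,"spin":0},{"grip":0,"dx":0,"dy":0,"dz":-0.1,"spin":0}]'; python3 - <<'E'
from go import *
import pickle
c=cam('side');pickle.dump(c,open('l7.pkl','wb'));print(monitor.read_state()['wrist_force']);print(c['color'][262:274,308:324].min(2))
E
python3 -m jog '[{"grip":0,"dx":0,"dy":0,"dz":0,"spin":0},{"grip":0,"dx":0,"dy":0,"dz":0,"spin":0},{"grip":0,"dx":0,"dy":0,"dz":0,"spin":0},{"grip":0,"dx":0,"dy":0,"dz":0,"spin":0},{"grip":0,"dx":0,"dy":0,"dz":0,"spin":0},{"grip":0,"dx":0,"dy":0,"dz":0,"spin":0},{"grip":0,"dx":0,"dy":0,"dz":0,"spin":0},{"grip":0,"dx":0,"dy":0,"dz":0,"spin":0},{"grip":0,"dx":0,"dy":0,"dz":0,"spin":0},{"grip":0,"dx":0,"dy":0,"dz":0,"spin":0},{"grip":0,"dx":0,"dy":0,"dz":0,"spin":0},{"grip":0,"dx":0,"dy":0,"dz":0,"spin":0}]'
```

```text
clock: 10.15
eef_pos: [569.3, -261.5, 61.9]
eef_rot: [-1.568, -0.001, -1.7]
wrist_force: [10.2, -6.1, -2.1]
finger_gap: 0.6
[ 9.80123333 -6.14074808 -2.55098524]
[[ 27  37  29  58 110 148 158 162 181 195 199 199 196 199 185 129]
 [ 35  35  34  29  64 116 146 158 162 182 196 201 198 200 198 151]
 [ 28  37  38  30  43 114 130 148 157 164 177 194 197 200 201 187]
 [ 30  27  33  25  51 123 157 139 147 155 164 183 195 199 202 201]
 [ 54  32  28  46  90  90 146 164 139 147 158 161 179 198 199 199]
 [119  64  33  79 186 111  88 145 162 143 148 156 168 188 194 197]
 [182 141  73  72 159 138  75  84 147 160 139 145 158 163 187 197]
 [193 177 131  87  95 147 122  62  86 145 165 132 146 157 168 185]
 [194 189 173 160 130 114  86  48  42  88 145 105 115 148 159 166]
 [189 186 188 208 193 136  79  36  30  42  81  65  73 116 149 162]
 [198 197 204 223 217 199 158  96  43  31  35  39  51  75 116 149]
 [210 215 218 220 221 223 207 162  86  43  47  44  54  56  76 118]]
clock: 11.7
eef_pos: [569.3, -261.5, 61.9]
eef_rot: [-1.568, -0.001, -1.7]
wrist_force: [10.2, -5.9, -2.0]
finger_gap: 0.3
```

I've held it once. In the worst case (contact near the inner edge, force bias) the wind-up could be as low as about 0.155, so I'll add 1.5 mm, hold again, then release.

```bash
python3 -m jog '[{"grip":0,"dx":0,"dy":0,"dz":-0.08,"spin":0},{"grip":0,"dx":0,"dy":0,"dz":-0.15,"spin":0},{"grip":0,"dx":0,"dy":0,"dz":-0.15,"spin":0},{"grip":0,"dx":0,"dy":0,"dz":-0.15,"spin":0},{"grip":0,"dx":0,"dy":0,"dz":-0.15,"spin":0},{"grip":0,"dx":0,"dy":0,"dz":-0.15,"spin":0},{"grip":0,"dx":0,"dy":0,"dz":-0.15,"spin":0},{"grip":0,"dx":0,"dy":0,"dz":-0.15,"spin":0},{"grip":0,"dx":0,"dy":0,"dz":-0.15,"spin":0},{"grip":0,"dx":0,"dy":0,"dz":-0.15,"spin":0},{"grip":0,"dx":0,"dy":0,"dz":-0.15,"spin":0},{"grip":0,"dx":0,"dy":0,"dz":-0.15,"spin":0},{"grip":0,"dx":0,"dy":0,"dz":-0.15,"spin":0},{"grip":0,"dx":0,"dy":0,"dz":-0.15,"spin":0}]'
python3 - <<'E'
from go import *
import pickle
c=cam('side');pickle.dump(c,open('l8.pkl','wb'));print(c['color'][262:274,308:324].min(2))
E
python3 -m jog '[{"grip":0,"dx":0,"dy":0,"dz":0.4,"spin":0},{"grip":0,"dx":0,"dy":0,"dz":0.9,"spin":0},{"grip":0,"dx":0,"dy":0,"dz":1.4,"spin":0},{"grip":0,"dx":0,"dy":0,"dz":1.9,"spin":0},{"grip":0,"dx":0,"dy":0,"dz":2.8,"spin":0},{"grip":0,"dx":0,"dy":0,"dz":2.8,"spin":0},{"grip":0,"dx":0,"dy":0,"dz":2.8,"spin":0},{"grip":0,"dx":0,"dy":-4,"dz":2.8,"spin":0},{"grip":0,"dx":0,"dy":-9,"dz":2.8,"spin":0},{"grip":0,"dx":0,"dy":-13,"dz":2.8,"spin":0},{"grip":0,"dx":0,"dy":-13,"dz":2.8,"spin":0},{"grip":0,"dx":0,"dy":-13,"dz":2.8,"spin":0},{"grip":0,"dx":0,"dy":-13,"dz":2.8,"spin":0}]'
python3 - <<'E'
from go import *
import pickle
c=cam('side');pickle.dump(c,open('l9.pkl','wb'));o=pickle.load(open('c0.pkl','rb'))['side'];p=pickle.load(open('l8.pkl','rb'))
k=lambda c,a,b,e,f,s:cv2.resize(c['color'][a:b,e:f],None,fx=s,fy=s,interpolation=cv2.INTER_CUBIC)
A=np.hstack([k(x,235,285,290,345,4.8) for x in(o,p,c)]);B=k(c,170,345,140,404,3)[:340]
B=np.pad(k(c,185,345,190,390,2.1),((0,0),(0,A.shape[1]-420),(0,0)))
cv2.imwrite('pics/s9.png',np.vstack([A,B])[:,:,::-1]);print(monitor.read_state()['wrist_force'])
E
```

```text
clock: 13.45
eef_pos: [568.0, -261.4, 62.0]
eef_rot: [-1.567, -0.001, -1.7]
wrist_force: [11.3, -7.5, -3.6]
finger_gap: 0.4
[[ 34  32  40  64 114 151 157 169 192 200 197 198 199 205 176 126]
 [ 34  30  29  33  65 128 150 160 171 192 201 200 199 203 187 117]
 [ 26  25  26  29  48 125 145 148 162 176 194 199 201 201 197 173]
 [ 26  31  29  31  52 122 167 152 153 159 172 190 197 199 201 202]
 [ 53  30  24  45  93  91 143 170 168 156 160 177 195 200 201 201]
 [122  68  34  82 189 112  88 146 182 174 160 157 178 193 198 198]
 [177 137  72  67 158 134  70  81 151 188 167 158 164 181 191 200]
 [195 175 134  85  95 147 122  68  91 150 174 159 159 161 179 195]
 [196 187 171 162 127 110  88  47  37  90 142 143 144 156 166 185]
 [192 186 191 207 197 135  72  32  26  40  82  88 114 145 158 166]
 [195 195 207 219 225 203 157 101  43  32  34  43  76 115 147 159]
 [210 212 222 221 222 222 204 163  84  36  41  43  52  76 118 147]]
clock: 15.12
eef_pos: [594.2, -264.1, 189.9]
eef_rot: [-1.573, 0.001, -1.7]
wrist_force: [-0.2, 0.6, -0.4]
finger_gap: 0.4
[ 0.0446418   0.41706937 -0.12893256]
```

View pics/s9.png

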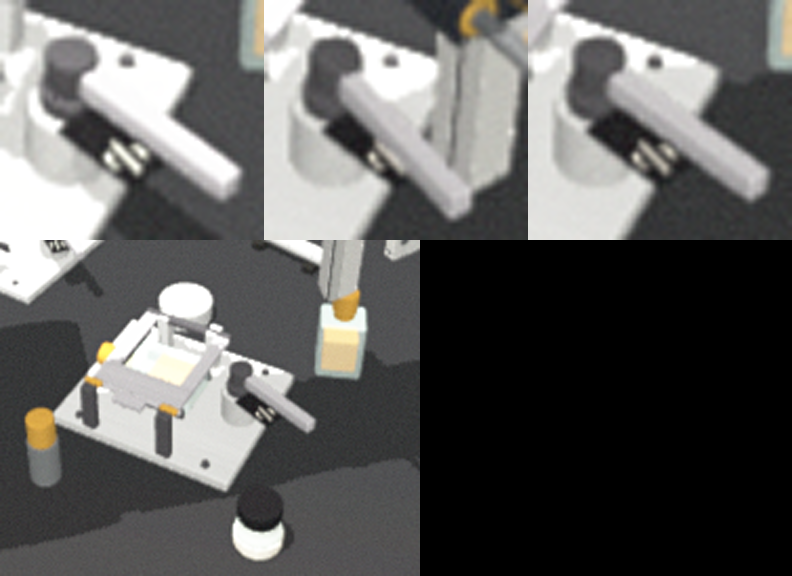

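The lever has sprung back to its starting place: its end is at (230,180) in the first panel and (760,180)−528 = (232,180) in the third. The scale lines are in the same place, the flap is shut under both catches, and nothing else has moved. The arm is clear, so I'm handing in.

```bash
python3 -c "
from cell import ticket
print(ticket.sign_off())"
```

```text
the job is handed in; nothing more can be done
None
```

The cradle's flap is shut under both catches, and the clamp screw passed its torque test without turning. I handed the job in at about 15 s of the 45 s allowed.

- **Flap:** I pressed the front bar down along its arc. The force was about 11 N at the catches and 21 N at the bottom. The wrist and side pictures afterwards show it level with its lip under both catches.
- **Lever:** I pushed it clockwise from behind with closed fingers and held it for about 1.6 s, then 1.5 mm further for another 1.5 s, and let it spring back. In the last side picture the lever was back at its starting position and the scale lines had not moved.
- **Wind-up not settled exactly:**
  - Before the last 2.5 mm, the estimates were 0.165 rad from the lever's end, about 0.18 from its edge against the white line, and about 0.2 from the force. The TCP position alone gave only about 0.135.
  - Because they disagreed I added that 2.5 mm in two steps, bringing it to roughly 0.19 to 0.22 rad. That is past the white line at 0.15 and short of the slip at 0.30.
- **Surroundings:** The things around the cradle look unmoved in the last side picture. I did not re-measure the spare cradle, but the arm only passed high above it.

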